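# Unlatch and open the wide parts drawer

## Task

Open the drawer of the wider of the two low parts-drawer units on the packing desk. Its sliding catch holds it shut, so first slide the catch aside to the end of its travel, then pull the drawer out by its handle as far as it goes and let go. Leave the narrow unit's drawer shut.

Things in the scene. Friction and masses are not known exactly. Their poses are not given: they have to be found in the camera images.
- wide_fin (a point): Upright black fin of the wide unit's catch: 12 mm wide along point y (the way it slides), 22 mm deep along x, standing free 112 to 150 mm above the desk; the point is on its centre line, 137 mm up. Axes are the unit's: x from its front to its back, y to the left as the robot sees it, z up. The unit is a fixed grey steel box 220 deep, 200 wide, 90 high, drawer front blue.
- wide_catch (a joint): How far the catch is slid along point +y, in m: 0 locked, 0.05 end stop; starts at 0 to 0.01. Its steel strip (30 mm along y) carries the fin and a lip that hangs in front of a lug on the drawer front; the drawer is free above 0.027. About 2 N of friction; stays where left.
- wide_handle (a point): Bow handle of the wide unit's drawer: level round steel bar, 10 mm thick, 100 mm long along point y, 92 mm above the desk, with 40 mm free between it and the blue front. The point is the bar's middle; axes as for wide_fin. Drawer shut and catch at 0: it lies 80 mm in front (-x) and 70 mm to the right (-y) of the fin.
- wide_drawer (a joint): How far the wide unit's drawer is pulled out, in m, along point -x: 0 shut, 0.09 end stop. About 3 N of friction; stays where left.
- narrow_drawer (a joint): The same for the drawer of the other unit, 140 mm wide, of the same make, height and depth, with its own catch, a shorter handle and a roll of tape standing on top. 0 = shut, as it must stay. The units stand side by side, either way round.

How it is judged (in metres and radians):
On the way, in this order (a step that is already met when the one before it is completed fails the run):
1. the wide unit's catch is slid clear while its drawer is still shut (value of joint wide_catch above 0.035 m and value of joint wide_drawer below 0.02 m), for 0.1 s.
2. the wide unit's drawer is pulled out (value of joint wide_drawer above 0.07 m), for 0.2 s.
At the end, for the whole second after the job is handed in: The wide unit's drawer stands at least 70 mm out (of 90), its catch is still slid clear (at least 30 mm of 50), and the narrow unit's drawer is shut (within 20 mm) (value of joint wide_catch above 0.03 m and value of joint wide_drawer above 0.07 m and value of joint narrow_drawer below 0.02 m); the robot touches nothing.
It fails at once if the narrow unit's drawer is pulled out by more than 20 mm (value of joint narrow_drawer above 0.02 m).
It also fails if it takes over 42 s, if anything falls off the work surface, if the arm or the gripper's body presses on something with over 40 N, if the wrist force passes 120 N, or if a joint passes its speed limit or range.

## Robot

A 6-joint arm with a two-finger parallel gripper is mounted at the origin on the work surface. World frame = base frame: x ahead of the robot, y to its left, z up, the work surface at z = 0. Lengths are in mm, angles in rad, forces in N, time in s.
With the tool pointing down it reaches from about 275 to 750 mm from the base axis. Payload 10.2 kg.
Tool frame: the origin (TCP) lies between the finger pads; the fingertips stand 11 mm ahead of it and the grasp point (between the pads) lies 8 mm behind it; z points along the fingers, y is the line along which they close (so a half turn about z gives the same grasp; the last joint's range is limited). The gripper opens to 85 mm and grips with 20 to 120 N. Pads are 22 mm wide; open, the fingers measure 114 mm over their backs; the gripper's body (76 mm by 85 mm) begins 54 mm behind the grasp point. The pads swing forward as they close: fully open they stand 13 mm farther back than shut.
Start: joints at [0.954, 0.313, 1.498, -0, 1.331, -0.223], TCP at [201.456, 484.816, 242.294] pointing down, gripper open.
Joint ranges: [-2.94, 2.94], [-0.97, 2.17], [0.19, 2.56], [-1.23, 4.37], [0.02, 3.11], [-2.88, 2.88]. Speed limits (rad/s): [2.39, 2.39, 3.01, 3.14, 3.14, 3.14].

## Interface

Orientations are given as a unit quaternion [w, x, y, z].
In Python, from rig import sense, eyes, finish_job gives the robot as it stands.
- The arm moves only by the shell command python3 -m jog 'ROWS' [FORCE]. ROWS is JSON, a list of rows, each a list of 7 numbers: the shift along the tool's x, y, z in m, then the turn, a rotation vector about the tool's x, y, z in rad, then the finger opening in m, from 0 to 0.0854. In form: [[dx, dy, dz, rx, ry, rz, gripper], ...]. A call has 1 to 5 rows; each row shifts and turns the commanded pose from where the row before left it, along the tool's axes as they then stand; what a row does not reach is not made up. A row lasts 1/10 s, in which the tool goes at most 50 mm and 8.59 degrees, less where a joint would pass 70% of its speed; a pose out of reach is approached as far as the arm can. A call is refused whole if a number of a shift passes 0.05 or a number of a turn 0.15, either way. A call with a gripper value outside its range is refused whole. The fingers move at their own pace and stop on an object; FORCE is the grip in N (left out, the last holds). Time passes only in rows, so rows that do not move let the fingers close. It gives the time, the measured TCP pose, the force, the opening and the grip force at its end, in the units of the state.
- sense(): the state, without advancing time (a new reading comes with each control period).
- eyes.capture(name): name is "scene" or "top" or "wrist"; returns the picture (384x512x3 uint8, red, green, blue); there is no depth.
- eyes.calibration(name): a dict with "fx", "fy", "cx", "cy" (pixels), "dist" ([k1, k2, p1, p2, k3] as OpenCV has them; the pictures are not rectified), "cam_to_world" (4x4, takes a point from camera to world coordinates); the wrist camera has in their place "mount" (4x4, takes a point from camera to tool coordinates, whose origin is the TCP and whose axes are the flange's). Camera axes: x right, y down, z forward; pixel columns grow to the right and rows downward; lengths in mm; the calibration is good to about 2 mm. A picture is of the moment at which its call begins: read the wrist's pose just before it. calibration takes no time and is no camera call.
- finish_job(): hands the job in; it is judged then, once.
The state is a dict: "time_s": time; "joints": joint angles; "dq": joint speeds; "tau": joint torques, N m; "eef_pos": TCP position; "ee_rot": TCP orientation; "force": force on the tool from outside, world axes, zero at the start; "wrist_torque": the same for the moment, N m; "grip_width": opening from 0.0 (shut) to 1.0 (fully open); "grip_force": force on a finger pad.
Only numpy, scipy, OpenCV 4.12 (cv2) and the standard library are available. Lean on these libraries where they do the work, as an engineer would, in place of code of your own. Each camera call takes 0.05 s, during which the arm holds its last target. There are 200 camera calls.

## Working session

There is one attempt and no reset: what is moved stays moved. The work goes in short steps, Python scripts to look and compute and a shell command to move; the robot and the scene stay as the last step left them, time stands still between calls to the robot, and variables do not carry over. Pictures are saved under pics/ and viewed, at most 10 in all, crops included, and the job is handed in when it is done.

```bash
mkdir -p pics; cat > h.py <<'E'
import numpy as np, cv2
from rig import sense, eyes
from scipy.spatial.transform import Rotation as R
def cap(n,f):
    s=sense(); im=eyes.capture(n); cv2.imwrite('pics/'+f,im[:,:,::-1]); return s
def ray(n,px,s=None):
    c=eyes.calibration(n); K=np.array([[c['fx'],0,c['cx']],[0,c['fy'],c['cy']],[0,0,1]])
    u=cv2.undistortPoints(np.array([[px]],float),K,np.array(c['dist'],float))[0,0]
    if n=='wrist':
        T=np.eye(4); q=s['ee_rot']; T[:3,:3]=R.from_quat([q[1],q[2],q[3],q[0]]).as_matrix(); T[:3,3]=s['eef_pos']; M=T@np.array(c['mount'])
    else: M=np.array(c['cam_to_world'])
    return M[:3,3],M[:3,:3]@np.array([u[0],u[1],1])
def atz(n,px,z,s=None):
    o,d=ray(n,px,s); return (o+d*(z-o[2])/d[2]).round(1)
def tri(rs):
    A=0;b=0
    for o,d in rs:
        d=d/np.linalg.norm(d);P=np.eye(3)-np.outer(d,d);A=A+P;b=b+P@o
    p=np.linalg.solve(A,b); return p.round(1),[round(float(np.linalg.norm(np.cross(p-o,d/np.linalg.norm(d)))),1) for o,d in rs]
E
python3 - <<'E'
from h import *
import cv2
for n in('scene','top'): cap(n,n+'.png')
a=cv2.imread('pics/scene.png');b=cv2.imread('pics/top.png')
s=sense();print(s['time_s'],s['eef_pos'],s['ee_rot'],s['grip_width'])
print(eyes.calibration('top')['cam_to_world'],eyes.calibration('scene')['cam_to_world'])
E
```

```text
0.1 [201.33974593 484.63929832 241.80886961] [-2.31523511e-04  1.95643339e-01  9.80674955e-01 -5.13339818e-04] 1.0024472456067233
[[-1.18960535e-02 -9.83184699e-01  1.82226043e-01  4.31385383e+02]
 [-9.99602238e-01  1.63532853e-02  2.29768376e-02 -1.01684647e+02]
 [-2.55704696e-02 -1.81880227e-01 -9.82988166e-01  1.17028177e+03]
 [ 0.00000000e+00  0.00000000e+00  0.00000000e+00  1.00000000e+00]] [[-1.59690481e-01  6.66865420e-01 -7.27866376e-01  1.26378466e+03]
 [ 9.86989821e-01  1.21831404e-01 -1.04919984e-01 -3.18473408e+00]
 [ 1.87094737e-02 -7.35151427e-01 -6.77644697e-01  6.80359156e+02]
 [ 0.00000000e+00  0.00000000e+00  0.00000000e+00  1.00000000e+00]]
```

View pics/scene.png

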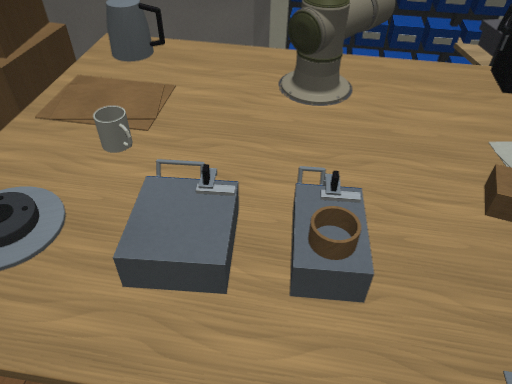

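View pics/top.png

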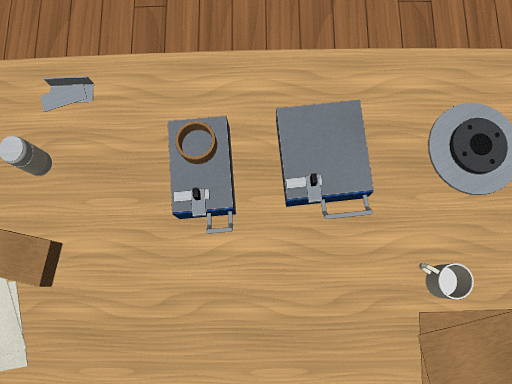

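The wide unit is on the robot's right: fin near (314,180) in top and (206,175) in scene, handle bar near (347,213) in top and (182,162) in scene. I'll zoom in on both in one composite.

```bash
python3 - <<'E'
from h import *
a=cv2.imread('pics/scene.png')[145:205,140:250];b=cv2.imread('pics/top.png')[165:225,275:385]
z=lambda i:cv2.resize(i,None,fx=5,fy=5,interpolation=cv2.INTER_CUBIC)
cv2.imwrite('pics/c.png',np.vstack([z(a),z(b)]))
E
```

```text
(no output)
```

View pics/c.png

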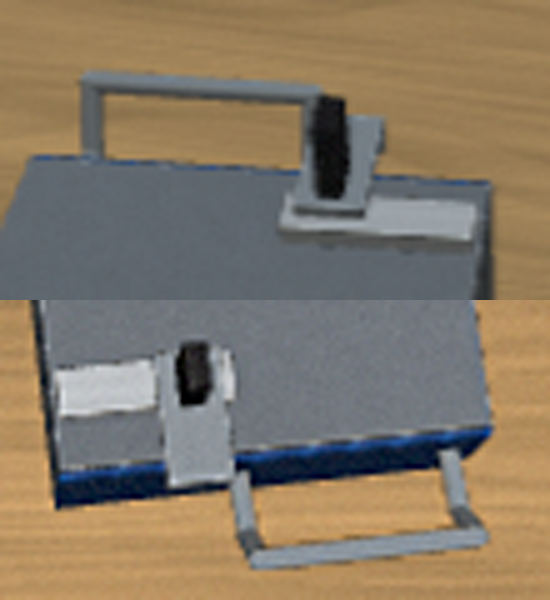

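Scene crop: bar ends at about (157,161) and (203,164), fin top near (206,167). Top crop: bar ends at (326,217) and (372,212), fin top near (314,176).

```bash
python3 - <<'E'
from h import *
S=lambda x,y:ray('scene',(140+x/5-.4,145+y/5-.4))
T=lambda x,y:ray('top',(275+x/5-.4,165+(y-300)/5-.4))
r=tri([S(88,83),T(483,540)]);l=tri([S(314,96),T(256,558)]);print('bar',r,l)
print('fin',tri([S(330,110),T(193,360)]))
for z in(137,150): print(z,atz('top',(275+193/5-.4,165+60/5-.4),z),atz('scene',(140+330/5-.4,145+110/5-.4),z))
# box back/front corners top z90
P=[atz('top',p,90) for p in((277,108),(360,101),(372,190),(286.5,199))];print(P)
d=r[0]-l[0];print('yaw from bar',np.degrees(np.arctan2(d[0],-d[1])), np.linalg.norm(d))
for a,b in((0,1),(3,2),(3,0),(2,1)):
  e=P[b]-P[a];print(np.degrees(np.arctan2(e[1],e[0])),np.linalg.norm(e))
E
```

```text
bar (array([ 579.7, -329.2,   89.1]), [0.3, 0.3]) (array([ 573. , -226.1,   91.6]), [0.7, 0.7])
fin (array([ 651.5, -194.9,  152.2]), [0.4, 0.4])
137 [ 654.6 -195.9  137. ] [ 633.9 -200.9  137. ]
150 [ 651.8 -194.7  150. ] [ 648.9 -196.1  150. ]
[array([ 831.9, -120.5,   90. ]), array([ 846.1, -317.4,   90. ]), array([ 631.4, -333.3,   90. ]), array([ 613.8, -137.9,   90. ])]
yaw from bar 3.7181638842584768 103.3477140530936
-85.87509421901024 197.41137251941691
-84.8531633301075 196.19102935659419
4.561391430236063 218.79298434821902
4.23541180491766 215.2879467132334
```

Unit yaw is about +4.3°, and the catch starts near 7 mm. I'll align the tool with the unit, shut the fingers and travel to the right of the fin.

```bash
python3 -m jog '[[0,0,0,0,0,-0.15,0],[0,0,0,0,0,-0.15,0],[0,0,0,0,0,-0.15,0],[0,0,0,0,0,-0.02,0]]' 40
python3 -m jog '[[-0.023,-0.044,0,0,0,0,0],[-0.023,-0.044,0,0,0,0,0],[-0.023,-0.044,0,0,0,0,0],[-0.023,-0.044,0,0,0,0,0],[-0.023,-0.044,0,0,0,0,0]]'
python3 -m jog '[[-0.023,-0.044,0,0,0,0,0],[-0.023,-0.044,0,0,0,0,0],[-0.023,-0.044,0,0,0,0,0],[-0.023,-0.044,0,0,0,0,0],[-0.023,-0.044,0,0,0,0,0]]'
python3 -m jog '[[-0.023,-0.044,0,0,0,0,0],[-0.023,-0.044,0,0,0,0,0],[-0.023,-0.044,0,0,0,0,0],[-0.023,-0.044,0,0,0,0,0],[0,0,0,0,0,0,0]]'
cat >> h.py <<'E'
def st(q=None,t=None):
    s=sense(); w=s['ee_rot']; M=R.from_quat([w[1],w[2],w[3],w[0]]).as_matrix()
    print(round(s['time_s'],2),np.round(s['eef_pos'],1),'yaw_y',round(float(np.degrees(np.arctan2(M[1,1],M[0,1]))),2),'z',M[:,2].round(3),'F',np.round(s['force'],1),'grip',round(s['grip_width'],2))
    if t is not None: print('tool shift mm',(M.T@(np.array(t)-s['eef_pos'])).round(1))
E
python3 -c "
from h import *
st(t=[654,-235,240])"
```

```text
time_s: 0.5
eef_pos: [201.4, 484.7, 242.0]
ee_rot: [-0.0, -0.039, 0.999, -0.0]
force: [-0.1, -0.0, -0.4]
grip_width: 0.331
grip_force: 0.0
time_s: 1.0
eef_pos: [333.4, 272.4, 242.3]
ee_rot: [0.0, -0.036, 0.999, 0.0]
force: [0.7, 0.5, 1.4]
grip_width: -0.001
grip_force: 0.0
time_s: 1.5
eef_pos: [464.9, 61.6, 242.3]
ee_rot: [0.0, -0.036, 0.999, 0.0]
force: [0.1, 0.7, 0.4]
grip_width: 0.0
grip_force: 0.0
time_s: 2.0
eef_pos: [570.8, -109.6, 240.7]
ee_rot: [-0.001, -0.034, 0.999, -0.0]
force: [-0.3, 0.9, -0.5]
grip_width: -0.004
grip_force: 0.0
2.0 [ 570.8 -109.6  240.7] yaw_y 93.89 z [-0.001 -0.    -1.   ] F [-0.3  0.9 -0.5] grip -0.0
tool shift mm [ -74.5 -130.8    0.6]
```

```bash
python3 -m jog '[[-0.019,-0.033,0,0,0,0,0],[-0.019,-0.033,0,0,0,0,0],[-0.018,-0.032,0,0,0,-0.007,0],[-0.018,-0.032,0,0,0,0,0],[0,0,0,0,0,0,0]]' >/dev/null
python3 -c "
from h import *
st(t=[654,-235,240]);cap('wrist','w1.png')
print(eyes.calibration('wrist')['mount'])"
```

```text
2.5 [ 654.  -231.8  239.9] yaw_y 94.42 z [-0.002  0.    -1.   ] F [-0.5  1.3 -1.2] grip 0.0
tool shift mm [ 0.2 -3.2 -0.1]
[[ 4.08044954e-04 -9.58019838e-01 -2.86701627e-01  7.25303319e+01]
 [ 9.99999751e-01  2.25964150e-04  6.68174494e-04  6.73244897e-01]
 [-5.75340132e-04 -2.86701829e-01  9.58019692e-01 -1.33198255e+02]
 [ 0.00000000e+00  0.00000000e+00  0.00000000e+00  1.00000000e+00]]
```

View pics/w1.png

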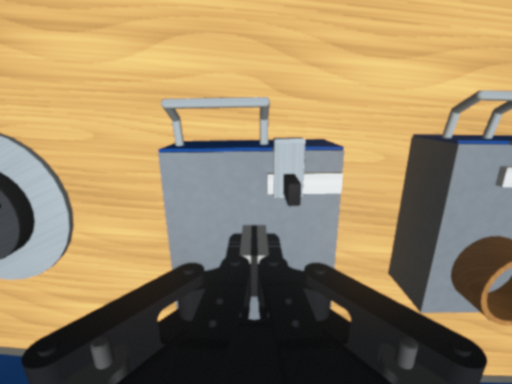

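The wrist view shows the fin at (291,190), to the right of the closed fingertips at (254,235), and the bar from (163,104) to (269,102), level, so the yaw is right.

```bash
python3 - <<'E'
from h import *
s=sense()
W=lambda x,y:ray('wrist',(x,y),s)
print('fin top',atz('wrist',(293,197),150,s),'fin bottom front',atz('wrist',(290,176),112,s))
print('bar',atz('wrist',(167,104),92,s),atz('wrist',(265,102),92,s))
T=lambda x,y:ray('top',(275+x/5-.4,165+(y-300)/5-.4))
print(tri([W(167,104),T(483,540)]),tri([W(265,102),T(256,558)]),tri([W(293,197),T(193,360)]))
im=cv2.imread('pics/w1.png')[165:215,265:320];g=im.max(2)<60
print([(165+i,265+np.where(r)[0][[0,-1]]) for i,r in enumerate(g) if r.any()])
E
```

```text
fin top [ 651.2 -194.   150. ] fin bottom front [ 641.  -192.8  112. ]
bar [ 580.5 -323.2   92. ] [ 570.9 -223.9   92. ]
(array([ 581.4, -331.8,   68.9]), [1.6, 1.6]) (array([ 571.3, -224.3,  102.6]), [0.1, 0.1]) (array([ 651.1, -194.4,  151.6]), [0.4, 0.4])
[(175, array([285, 293])), (176, array([285, 294])), (177, array([285, 294])), (178, array([285, 295])), (179, array([285, 296])), (180, array([285, 296])), (181, array([285, 297])), (182, array([285, 298])), (183, array([285, 298])), (184, array([285, 298])), (185, array([285, 298])), (186, array([285, 298])), (187, array([285, 298])), (188, array([285, 298])), (189, array([285, 298])), (190, array([285, 298])), (191, array([285, 298])), (192, array([285, 298])), (193, array([285, 298])), (194, array([285, 298])), (195, array([286, 298])), (196, array([286, 298])), (197, array([286, 298])), (198, array([286, 298])), (199, array([287, 298])), (200, array([287, 298])), (201, array([288, 298])), (202, array([288, 298])), (203, array([288, 298])), (204, array([290, 291]))]
```

```bash
python3 -m jog '[[0.003,0,0.03,0,0,0,0],[0,0,0.03,0,0,0,0],[0,0,0.03,0,0,0,0],[0,0,0.019,0,0,0,0],[0,0,0,0,0,0,0]]' | head -3
python3 -m jog '[[0,0.01,0,0,0,0,0],[0,0.01,0,0,0,0,0],[0,0.01,0,0,0,0,0],[0,0.01,0,0,0,0,0],[0,0,0,0,0,0,0]]'
python3 -m jog '[[0,0.005,0,0,0,0,0],[0,0.004,0,0,0,0,0],[0,0.003,0,0,0,0,0],[0,0,0,0,0,0,0]]'
python3 -c "
from h import *
st();cap('wrist','w2.png')"
```

```text
time_s: 3.05
eef_pos: [649.0, -227.1, 130.8]
ee_rot: [-0.002, -0.041, 0.999, 0.002]
time_s: 3.55
eef_pos: [647.2, -187.4, 134.1]
ee_rot: [0.0, -0.042, 0.999, 0.0]
force: [0.1, -0.0, 0.1]
grip_width: -0.001
grip_force: 0.0
time_s: 3.95
eef_pos: [646.0, -176.8, 133.3]
ee_rot: [-0.0, -0.042, 0.999, 0.0]
force: [-0.2, 0.3, 0.5]
grip_width: -0.002
grip_force: 0.0
3.95 [ 646.  -176.8  133.3] yaw_y 94.78 z [-0.  0. -1.] F [-0.2  0.3  0.5] grip -0.0
```

View pics/w2.png

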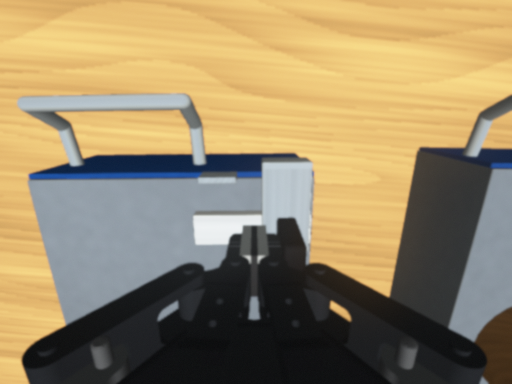

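The catch strip (263–312) now exposes about 42 mm of track, against about 6 mm before. The catch is therefore near 40 mm or more, so I'll push on to the stop in small steps.

```bash
python3 -m jog '[[0,0.003,0,0,0,0,0],[0,0.002,0,0,0,0,0],[0,0,0,0,0,0,0]]'|sed -n '2p;4p'
python3 -m jog '[[0,0.002,0,0,0,0,0],[0,0,0,0,0,0,0]]'|sed -n '2p;4p'
python3 -m jog '[[0,0.002,0,0,0,0,0],[0,0,0,0,0,0,0]]'|sed -n '2p;4p'
```

```text
eef_pos: [645.5, -171.9, 133.1]
force: [0.1, -0.7, 0.2]
eef_pos: [645.3, -170.0, 133.2]
force: [0.9, -0.5, -0.5]
eef_pos: [645.3, -169.7, 133.2]
force: [0.7, -8.7, -3.9]
```

It hit the end stop (8.7 N). Next I back off, rise and go behind the bar.

```bash
python3 -m jog '[[0,-0.015,0,0,0,0,0],[0,0,-0.035,0,0,0,0],[0,0,-0.035,0,0,0,0],[0.017,-0.028,0,0,0,0,0],[0.017,-0.028,0,0,0,0.006,0]]' >/dev/null
python3 -m jog '[[0.017,-0.028,0,0,0,0,0],[0,0,0,0,0,0,0],[0,0,0,0,0,0,0]]' >/dev/null
python3 -c "
from h import *
s=cap('wrist','w3.png');st(t=[601,-273,200])"
```

```text
5.55 [ 602.7 -270.8  203.3] yaw_y 94.42 z [ 0.     0.001 -1.   ] F [0.6 0.3 0.2] grip -0.0
tool shift mm [ 1.9 -2.1  3.3]
```

View pics/w3.png

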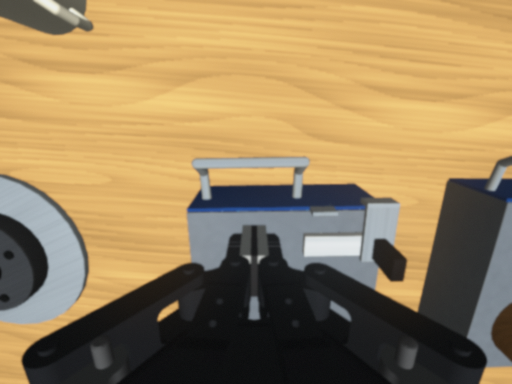

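The catch stands at the left edge of the unit. The bar runs from (194,163) to (308,162), and the front's top edge is at row 210.

```bash
python3 - <<'E'
from h import *
s=sense()
print('bar mid',atz('wrist',(251,163),92,s),'front edge',atz('wrist',(251,210),90,s))
T=lambda x,y:ray('top',(275+x/5-.4,165+(y-300)/5-.4))
print(tri([ray('wrist',(198,163),s),T(483,540)]),tri([ray('wrist',(304,162),s),T(256,558)]))
E
```

```text
bar mid [ 577.  -274.5   92. ] front edge [ 624.7 -270.9   90. ]
(array([ 573.9, -318.9,  127.8]), [1.9, 1.9]) (array([ 572.3, -225.3,   93. ]), [0.3, 0.3])
```

The gap spans x ≈ 582–623 and the TCP is at 602.7, so it's centred. I'll descend to z ≈ 86.

```bash
python3 -m jog '[[0,0,0.03,0,0,0,0],[0,0,0.03,0,0,0,0],[0,0,0.02,0,0,0,0],[0,0,0.01,0,0,0,0],[0,0,0,0,0,0,0]]'|sed -n '2p;4p'
python3 -m jog '[[0,0,0.009,0,0,0,0],[0,0,0.009,0,0,0,0],[0,0,0.009,0,0,0,0],[0,0,0,0,0,0,0]]'|sed -n '2p;4p'
python3 -m jog '[[0.008,0,0,0,0,0,0],[0.008,0,0,0,0,0,0],[0.008,0,0,0,0,0,0],[0,0,0,0,0,0,0]]'|sed -n '2p;4p'
```

```text
eef_pos: [602.6, -270.0, 112.3]
force: [-0.9, -0.9, 0.5]
eef_pos: [601.9, -270.6, 84.8]
force: [-0.1, 0.3, -0.2]
eef_pos: [577.5, -273.1, 86.7]
force: [0.3, -1.0, 0.1]
```

```bash
python3 -m jog '[[0.012,0,0,0,0,0,0],[0.012,0,0,0,0,0,0],[0.012,0,0,0,0,0,0],[0.012,0,0,0,0,0,0],[0.012,0,0,0,0,0,0]]'|sed -n '2p;4p'
python3 -m jog '[[0.006,0,0,0,0,0,0],[0.003,0,0,0,0,0,0],[0,0,0,0,0,0,0]]'|sed -n '2p;4p'
python3 -m jog '[[0.003,0,0,0,0,0,0],[0,0,0,0,0,0,0]]'|sed -n '2p;4p'
python3 -c "
from h import *
st();cap('top','t2.png')
a=cv2.imread('pics/top.png')[95:275,265:395];b=cv2.imread('pics/t2.png')[95:275,265:395]
cv2.imwrite('pics/c2.png',cv2.resize(np.hstack([a,b]),None,fx=3,fy=3))"
```

```text
eef_pos: [518.8, -278.1, 86.9]
force: [4.3, -1.9, -0.5]
eef_pos: [509.6, -278.2, 86.5]
force: [0.6, -0.5, 0.6]
eef_pos: [506.8, -278.3, 86.3]
force: [1.1, -0.1, 1.6]
7.85 [ 506.8 -278.3   86.3] yaw_y 94.43 z [-0.  0. -1.] F [ 1.1 -0.1  1.6] grip 0.0
```

View pics/c2.png

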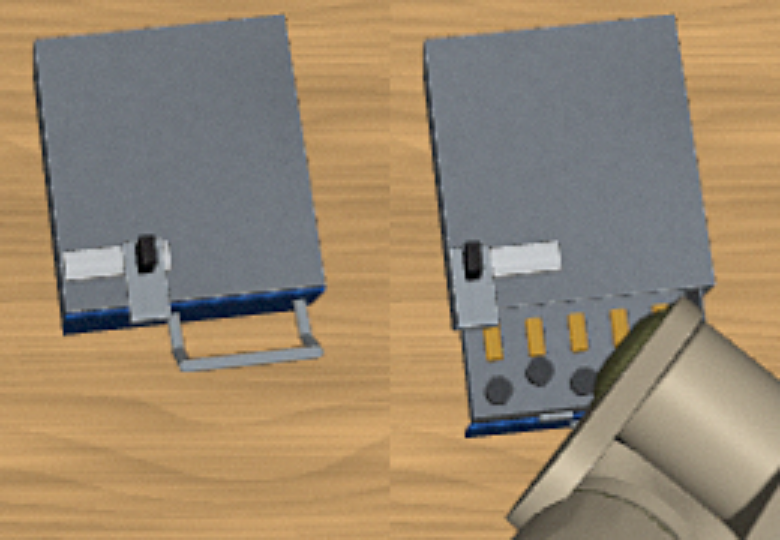

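The drawer is out: its front edge moved from row 330 to row 430 at 3×, roughly 80–85 mm, and the catch is fully aside. I'll continue gently to the stop.

```bash
python3 -m jog '[[0.003,0,0,0,0,0,0],[0,0,0,0,0,0,0]]'|sed -n '2p;4p'
python3 -m jog '[[0.002,0,0,0,0,0,0],[0,0,0,0,0,0,0]]'|sed -n '2p;4p'
python3 -m jog '[[0.002,0,0,0,0,0,0],[0,0,0,0,0,0,0]]'|sed -n '2p;4p'
```

```text
eef_pos: [503.6, -278.6, 86.2]
force: [0.9, 0.1, -0.4]
eef_pos: [501.5, -278.8, 86.2]
force: [1.8, -0.3, 0.1]
eef_pos: [500.9, -278.9, 86.4]
force: [9.6, 1.1, -3.5]
```

At the stop. I'll back off to mid-gap, then rise clear.

```bash
python3 -m jog '[[-0.006,0,0,0,0,0,0],[-0.005,0,0,0,0,0,0],[0,0,0,0,0,0,0]]'|sed -n '2p;4p'
python3 -m jog '[[0,0,-0.01,0,0,0,0],[0,0,-0.02,0,0,0,0],[0,0,-0.03,0,0,0,0],[0,0,-0.04,0,0,0,0],[0,0,-0.04,0,0,0,0]]'|sed -n '2p;4p'
python3 -m jog '[[0.04,0,0,0,0,0,0],[0.04,0,0,0,0,0,0],[0.04,0,0,0,0,0,0],[0.04,0,0,0,0,0,0],[0,0,0,0,0,0,0]]'|sed -n '1,2p;4p'
python3 -c "
from h import *
st();cap('top','t3.png')
cv2.imwrite('pics/c3.png',cv2.resize(cv2.imread('pics/t3.png')[95:275,150:400],None,fx=3,fy=3))"
```

```text
eef_pos: [511.0, -277.9, 86.1]
force: [0.0, 0.3, -0.5]
eef_pos: [510.3, -277.9, 228.4]
force: [-0.6, -0.9, -0.1]
time_s: 9.8
eef_pos: [348.2, -290.5, 227.2]
force: [1.3, 0.4, 1.0]
9.8 [ 348.2 -290.5  227.2] yaw_y 94.25 z [-0.001 -0.    -1.   ] F [1.3 0.4 1. ] grip 0.0
```

View pics/c3.png

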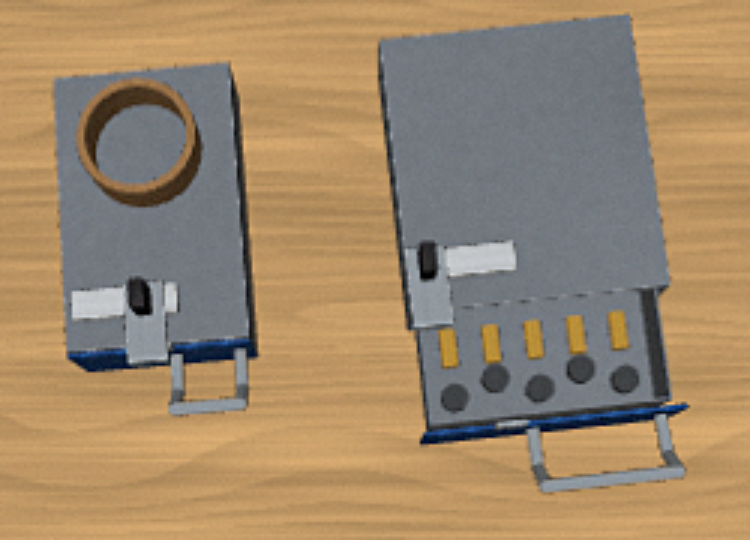

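The wide drawer is fully out (bar near row 480), its catch is aside (fin at (428,260)), and the narrow drawer is shut. The arm is clear.

```bash
python3 -c "
from rig import finish_job
print(finish_job())"
```

```text
the job is handed in; nothing more can be done
None
```

I slid the wide unit's catch to its end stop, pulled the drawer out to its stop and let go; the narrow drawer stayed shut, and I handed the job in at about 10 s (no verdict was returned).

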